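# Put the toner bottles into their colour-coded drip holders

## Robot

A 6-joint arm with a two-finger parallel gripper is mounted at the origin on a cart in front of the work surface, level with it; the furniture and walls round the work are solid. World frame = base frame: x ahead of the robot, y to its left, z up, the work surface at z = 0. Lengths are in mm, angles in degrees, forces in N, time in s.
With the tool pointing down it reaches from about 300 to 850 mm from the base axis. Payload 4.2 kg.
Tool frame: the origin (TCP) lies at the very end of the fingers, on their centre line; the grasp point (between the pads) lies 19 mm behind it (env.grasp_offset is the distance from the TCP to the grasp point, in mm); z points along the fingers, y is the line along which they close (so a half turn about z gives the same grasp; the last joint's range is limited). The gripper opens to 91 mm and grips with 3 to 60 N. Pads are 32 mm wide; open, the fingers measure 118 mm over their backs; the gripper's body (76 mm by 178 mm) begins 60 mm behind the grasp point.
Start: joints at [-77.75, 18.312, 89.639, -0, 72.044, -1.146], TCP at [133.216, -559.372, 213.976] pointing down, gripper open.
Joint ranges: [-177.97, 177.97], [-48.28, 115.42], [12.27, 149.76], [-77.06, 257.06], [2.81, 150.46], [-146.56, 146.56]. Speed limits (degrees/s): [147.25, 147.25, 180, 180, 180, 180].

## Interface

Orientations are given as [roll, pitch, yaw] about the fixed x, y, z axes, in that order (R = Rz(yaw) Ry(pitch) Rx(roll)).
In Python, from workcell import env, eyes gives the robot as it stands.
- The arm moves only by the tool send_rows, never from a script. Its arguments are lists of equal length, an entry for each row: "grip": the opening, from -1 (shut) to 1 (fully open), so that 0 is half open; "xyz": the shift along the world's x, y, z in m, a list of three; "yaw": the turn about the world's z in degrees. A call has 1 to 8 rows; each row is the pose to reach, as a shift and turn from the pose commanded when the call began; what a row does not reach only later rows make up. A row lasts 1/12 s, in which the tool goes at most 41.7 mm and 7.16 degrees, less where a joint would pass 70% of its speed; a pose out of reach is approached as far as the arm can. A call with a gripper value outside its range is refused whole. The fingers move at their own pace and stop on an object; "grip_force" is the grip in N (left out, the last holds). Time passes only in rows, so rows that repeat a pose let the fingers close. It gives the time, the measured TCP pose, the force, the opening and the grip force at its end, in the units of the state.
- env.state(): the state, without advancing time (a new reading comes with each control period).
- eyes.grab_frame(name): name is "side" or "top" or "wrist"; returns a dict with "frame" (480x640x3 uint8, red, green, blue), "fx", "fy", "cx", "cy" (pixels), "pose" (4x4, takes a point from camera to world coordinates). Camera axes: x right, y down, z forward; pixel columns grow to the right and rows downward; lengths in mm; the calibration is good to about 2 mm. The wrist camera is an equidistant fisheye: a pixel r from the principal point sees the ray r / f radians off the axis. A picture is of the moment at which its call begins. There is no depth.
- env.job_done(): hands the job in; it is judged then, once.
The state is a dict: "time_s": time; "qpos": joint angles; "qvel": joint speeds; "effort": joint torques, N m; "ee_pos": TCP position; "ee_rot": TCP orientation; "force": force on the tool from outside, world axes, zero at the start; "torque": the same for the moment, N m; "gripper_width": finger opening in mm; "gripper_force": force on a finger pad.
Only numpy, scipy, OpenCV 4.12 (cv2) and the standard library are available. Lean on these libraries where they do the work, as an engineer would, in place of code of your own. Each camera call takes 0.05 s, during which the arm holds its last target. There are 200 camera calls.

## Task

Put away the four small black-capped toner bottles that stand on the front of the worktop: stand each one upright in the round drip holder that matches the coloured collar on its neck (red, blue, yellow or green), right down on the holder's floor. Do not knock any of them over, and leave the tall squeeze bottle and the marker pen where they are.

Things in the scene. Friction and masses are not known exactly. Their poses are not given: they have to be found in the camera images.
- bottle_red_center (a point): Centre, half-way up (53 mm above its underside), of the red toner bottle: a small round dropper bottle with a dull red body, a bright red collar (39 mm wide) round its neck and a black cap, 41 mm diameter, 106 mm tall in all, about 0.09 kg, loose, upright on the worktop; the straight body, where it is gripped, reaches up to about 60 mm, the shoulder and cap above are narrower. z axis up along the bottle.
- holder_red_seat (a point): Centre of the inner floor of the red drip holder: a bright red round open cup fixed to the worktop, 74 mm outer diameter on an 82 mm steel foot, rim 20 mm above the worktop, well 58 mm wide and 16 mm deep with a dark floor 4 mm above the worktop. z axis up.
- bottle_blue_center (a point): Centre, half-way up (55 mm above its underside), of the blue toner bottle: a small round dropper bottle with a dark blue body, a bright blue collar (39 mm wide) round its neck and a black cap, 41 mm diameter, 110 mm tall in all, about 0.09 kg, loose, upright on the worktop; the straight body, where it is gripped, reaches up to about 60 mm, the shoulder and cap above are narrower. z axis up along the bottle.
- holder_blue_seat (a point): Centre of the inner floor of the blue drip holder: a bright blue round open cup fixed to the worktop, 74 mm outer diameter on an 82 mm steel foot, rim 20 mm above the worktop, well 58 mm wide and 16 mm deep with a dark floor 4 mm above the worktop. z axis up.
- bottle_yellow_center (a point): Centre, half-way up (57 mm above its underside), of the yellow toner bottle: a small round dropper bottle with a yellow-tan body, a bright yellow collar (39 mm wide) round its neck and a black cap, 41 mm diameter, 114 mm tall in all, about 0.09 kg, loose, upright on the worktop; the straight body, where it is gripped, reaches up to about 60 mm, the shoulder and cap above are narrower. z axis up along the bottle.
- holder_yellow_seat (a point): Centre of the inner floor of the yellow drip holder: a bright yellow round open cup fixed to the worktop, 74 mm outer diameter on an 82 mm steel foot, rim 20 mm above the worktop, well 58 mm wide and 16 mm deep with a dark floor 4 mm above the worktop. z axis up.
- bottle_green_center (a point): Centre, half-way up (59 mm above its underside), of the green toner bottle: a small round dropper bottle with a grey-green body, a bright green collar (39 mm wide) round its neck and a black cap, 41 mm diameter, 118 mm tall in all, about 0.09 kg, loose, upright on the worktop; the straight body, where it is gripped, reaches up to about 60 mm, the shoulder and cap above are narrower. z axis up along the bottle.
- holder_green_seat (a point): Centre of the inner floor of the green drip holder: a bright green round open cup fixed to the worktop, 74 mm outer diameter on an 82 mm steel foot, rim 20 mm above the worktop, well 58 mm wide and 16 mm deep with a dark floor 4 mm above the worktop. z axis up.
- squeeze_bottle_center (a point): Point half-way up the tall dark brown squeeze bottle with a red pointed tip (72 mm diameter, 223 mm tall, loose, upright; this point is 110 mm above its underside). Not part of the job: to be left where it stands.
- marker_center (a point): Centre of the white marker pen with a red cap (140 mm long, 16 mm thick, along its own y axis), loose, lying at the worktop's front edge; this point is 9 mm above the worktop. Not part of the job: to be left where it lies.
Not all that is in view belongs to the job. Leave any purple look-alike of the part that bears bottle_blue_center alone. There is more than one size of the part that bears holder_yellow_seat; the job needs the larger.

How it is judged:
By the outcome, as a careful person would: the job done as asked, in the order asked, and still so for the second after the job is handed in, with the robot touching nothing.
It also fails if it takes over 93 s, if anything falls off the work surface, if the arm or the gripper's body presses on something with over 40 N, if the wrist force passes 120 N, or if a joint passes its speed limit or range.

## Working session

There is one attempt and no reset: what is moved stays moved. The work goes in short steps, Python scripts to look and compute and a tool call to move; the robot and the scene stay as the last step left them, time stands still between calls to the robot, and variables do not carry over. Pictures are saved under pics/ and viewed, at most 14 in all, crops included, and the job is handed in when it is done.

Besides the shell and the picture viewer there is one more tool, called after "Emit:" as name(argument=value, ...) on one line, values as JSON. send_rows: Moves the arm, as the interface text tells. Its arguments: {"type":"object","properties":{"grip":{"type":"array"},"xyz":{"type":"array"},"yaw":{"type":"array"},"grip_force":{"type":"number"}},"required":["grip","xyz","yaw"]}

```bash
mkdir -p pics; ls
python3 - <<'E'
from workcell import env, eyes
import cv2
s=env.state();print({k:s[k] for k in('time_s','ee_pos','ee_rot','gripper_width')})
for n in('side','top','wrist'):
    f=eyes.grab_frame(n);cv2.imwrite(f'pics/{n}0.png',f['frame'][:,:,::-1]);print(n,f['fx'],f['cx'],f['cy'],f['pose'].round(2).tolist() if hasattr(f['pose'],'round') else f['pose'])
E
```

```text
pics
{'time_s': 0.0, 'ee_pos': array([ 133.08336653, -558.8727416 ,  213.11220848]), 'ee_rot': array([-1.79899364e+02, -3.99054496e-04,  1.33929997e+01]), 'gripper_width': 91.3563362376634}
side 543.9129546068241 324.4831839326785 239.346606710265 [[1.0, 0.0, 0.01, 484.93], [-0.01, -0.68, 0.73, -735.94], [0.01, -0.73, -0.68, 836.11], [0.0, 0.0, 0.0, 1.0]]
top 611.905722864972 330.0670884110526 239.23154737277414 [[-0.01, -0.99, 0.1, 372.18], [-1.0, 0.01, -0.0, 78.66], [0.0, -0.1, -0.99, 1447.51], [0.0, 0.0, 0.0, 1.0]]
wrist 371.64829954431775 316.4618002125092 234.31625598396263 [[0.23, -0.93, -0.29, 215.36], [-0.97, -0.22, -0.07, -539.99], [-0.0, 0.3, -0.95, 383.94], [0.0, 0.0, 0.0, 1.0]]
```

View pics/side0.png

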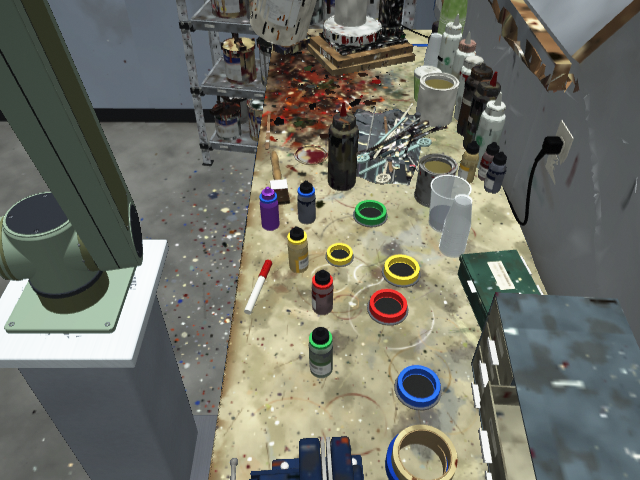

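View pics/top0.png

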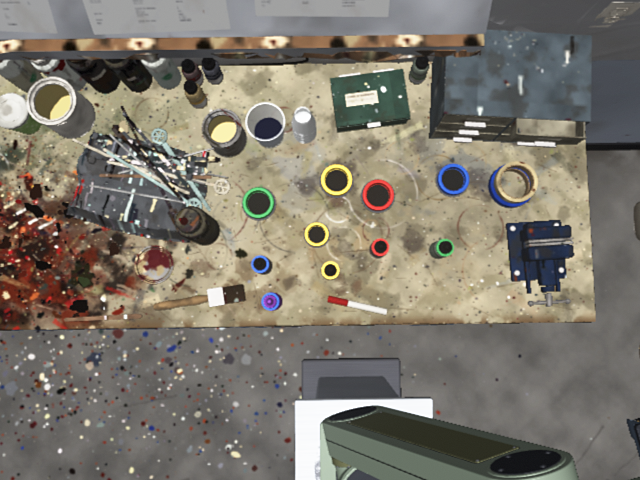

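Candidates, as (side pixel) / (top pixel):
- **Red bottle:** (322,292)/(380,247).
- **Yellow bottle:** (298,250)/(330,270).
- **Green bottle:** (320,352)/(445,247).
- **Blue bottle:** (306,202)/(261,264). The purple decoy is at (269,208)/(270,302).
- **Green holder:** top (258,203).
- **Red holder:** top (378,195).
- **Blue holder:** top (453,180). The blue tape roll at (513,184) could be mistaken for it.
- **Yellow holder:** the large one is at top (336,180), the small one at (316,234).

Next I'll measure these and check a close crop.

```bash
cat > h.py <<'E'
import numpy as np,cv2
from workcell import env,eyes
def ray(f,u,v):
    d=np.array([(u-f['cx'])/f['fx'],(v-f['cy'])/f['fy'],1.]);P=np.array(f['pose']);return P[:3,3],P[:3,:3]@d
def onz(f,u,v,z):
    o,d=ray(f,u,v);return o+d*(z-o[2])/d[2]
HUE={'red':[(0,6),(174,180)],'yellow':[(24,33)],'green':[(55,82)],'blue':[(102,115)]}
def blobs(f,c,amin=25,s=150,v=90):
    h=cv2.cvtColor(f['frame'],cv2.COLOR_RGB2HSV);m=0
    for a,b in HUE[c]: m=m|cv2.inRange(h,(a,s,v),(b,255,255))
    m=cv2.morphologyEx(m,cv2.MORPH_CLOSE,np.ones((3,3)))
    out=[]
    for k in cv2.findContours(m,cv2.RETR_EXTERNAL,cv2.CHAIN_APPROX_NONE)[0]:
        if cv2.contourArea(cv2.convexHull(k))>=amin: out.append(cv2.convexHull(k)[:,0].astype(float))
    return out
E
python3 - <<'E'
from h import *
t=eyes.grab_frame('top');s=eyes.grab_frame('side')
for n,f,lo in(('top',t,150),('side',s,60)):
  for c in HUE:
    for k in blobs(f,c,60):
        r=cv2.boundingRect(k.astype(np.float32))
        if not(220<r[0]<480 and 150<r[1]<420) : continue
        (u,v),ax,_=cv2.fitEllipse(k.astype(np.float32)) if len(k)>4 else ((0,0),(0,0),0)
        print(n,c,np.round([u,v]),np.round(ax,1),'z20',onz(f,u,v,20)[:2].round(1),'mm',np.round(np.array(ax)*(np.linalg.norm(ray(f,u,v)[0]-onz(f,u,v,20))/f['fx']),1),'z85',onz(f,u,v,85)[:2].round(1))
a=cv2.resize(t['frame'][140:320,230:480],None,fx=3,fy=3,interpolation=cv2.INTER_CUBIC)
cv2.imwrite('pics/crop.png',a[:,:,::-1])
E
```

```text
top red [337. 301.] [ 7.3 24.1] z20 [377.   57.8] mm [16.9 56.2] z85 [376.8  58.8]
top red [380. 247.] [17.  17.1] z20 [501.  -43.1] mm [40.  40.2] z85 [495.1 -37.6]
top red [378. 195.] [30.7 30.8] z20 [625.1 -41.2] mm [73.  73.3] z85 [613.5 -35.8]
top blue [270. 301.] [16.5 17. ] z20 [378.1 213.4] mm [38.7 39.9] z85 [377.8 207.2]
top blue [260. 264.] [16.5 16.7] z20 [465.3 237.2] mm [38.9 39.2] z85 [461.1 230. ]
top blue [453. 179.] [30.2 30.8] z20 [ 660.9 -220.1] mm [73.4 74.9] z85 [ 647.7 -206.5]
side red [388. 305.] [33.8 38.4] z20 [622.6 -51.6] mm [66.7 75.7] z85 [ 611.7 -106.1]
side red [322. 280.] [17.4 20.8] z20 [495.   13.6] mm [35.5 42.4] z85 [494.2 -46.1]
side red [265. 269.] [ 8.4 23. ] z20 [377.   44.7] mm [17.4 47.9] z85 [385.6 -17.5]
side red [314. 155.] [12.3 18.7] z20 [475.6 458. ] mm [32.8 49.6] z85 [476.3 362.9]
side yellow [401. 269.] [30.2 36.3] z20 [659.5  45.3] mm [63.4 76.2] z85 [645.6 -16.9]
side yellow [339. 254.] [21.5 26.3] z20 [531.9  90.9] mm [46.  56.2] z85 [528.1  25.1]
side yellow [297. 237.] [15.5 19.1] z20 [439.4 144.1] mm [34.1 42.3] z85 [443.  74.]
side green [320. 339.] [17.9 22.9] z20 [ 490.5 -131. ] mm [33.4 42.8] z85 [ 490.1 -179.1]
side green [370. 210.] [19.6 30.9] z20 [608.7 236.9] mm [46.  72.5] z85 [598.9 159.4]
side blue [418. 386.] [40.6 44.4] z20 [ 658.1 -229.7] mm [72.9 79.7] z85 [ 644.3 -270. ]
side blue [268. 196.] [12.6 18. ] z20 [367.2 285.4] mm [30.3 43.5] z85 [376.6 204.1]
side blue [306. 191.] [12.9 16.9] z20 [457.1 308.6] mm [31.4 41.3] z85 [459.3 225.4]
```

View pics/crop.png

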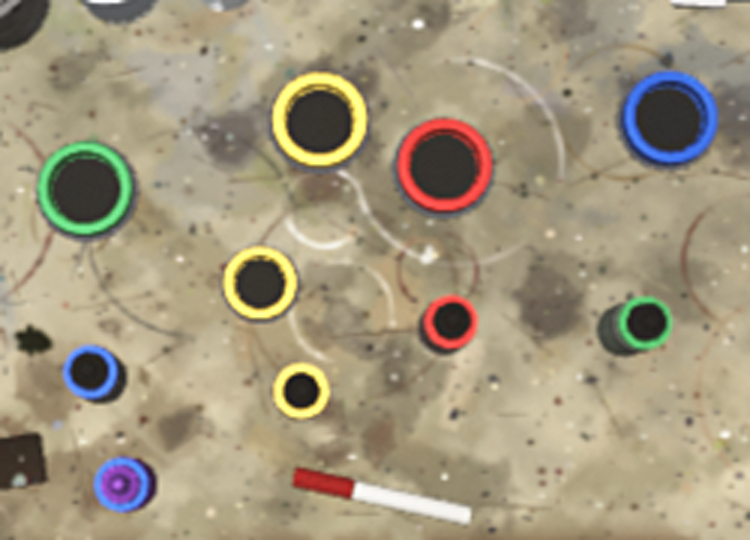

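The crop confirms the choice. The real blue bottle has a black cap at top (260,264), and the one at (270,301) has a purple cap. The large yellow holder is at (336,180). Next I'll refine the green and yellow masks and locate the squeeze bottle and cabinet.

Run:
```python
from h import *
t=eyes.grab_frame('top');s=eyes.grab_frame('side')
h=cv2.cvtColor(t['frame'],cv2.COLOR_RGB2HSV)
# sample hues of rings
for p in((336,165),(336,195),(258,188),(445,239),(330,262),(316,223)): print(p,h[p[1]-1:p[1]+2,p[0]].tolist())
HUE['yellow']=[(22,34)];HUE['green']=[(50,85)]
for c in('yellow','green'):
  for k in blobs(t,c,60,170 if c=='yellow' else 100,70):
    r=cv2.boundingRect(k.astype(np.float32))
    if not(220<r[0]<480 and 150<r[1]<420): continue
    (u,v),ax,_=cv2.fitEllipse(k.astype(np.float32))
    print(c,np.round([u,v],1),np.round(ax,1),'z20',onz(t,u,v,20)[:2].round(1),'mm',np.round(np.array(ax)*2.33,1),'z85',onz(t,u,v,85)[:2].round(1))
print('squeeze base near edge',onz(s,342,186,0).round(),'tip side z223',onz(s,343,108,223).round(),'purple',onz(s,269,196,82).round())
print('cabinet lower',onz(s,476,385,0).round(),onz(s,495,478,0).round(),'box',onz(s,460,260,0).round(),onz(s,485,320,0).round())
# cabinet top corner: top image (431,140)?, side (495,300)
o1,d1=ray(t,441,110);print('tumbler',onz(s,450,250,0).round())
```

```text
(336, 165) [[23, 146, 217], [30, 118, 255], [30, 117, 255]]
(336, 195) [[30, 131, 255], [22, 144, 133], [0, 5, 98]]
(258, 188) [[65, 108, 158], [67, 130, 225], [67, 124, 224]]
(445, 239) [[39, 69, 141], [65, 122, 199], [66, 140, 193]]
(330, 262) [[27, 121, 251], [30, 102, 255], [30, 123, 255]]
(316, 223) [[25, 130, 237], [30, 109, 255], [30, 122, 255]]
green [444.4 247.4] [17.2 17.3] z20 [ 497.9 -194.8] mm [40.  40.3] z85 [ 492.2 -182.3]
green [257.9 202.4] [30.6 31.1] z20 [610. 242.] mm [71.4 72.4] z85 [599.2 234.6]
squeeze base near edge [547. 353.   0.] tip side z223 [542. 346. 223.] purple [378. 209.  82.]
cabinet lower [ 764. -216.    0.] [ 759. -379.    0.] box [795.  92.   0.] [812. -72.   0.]
tumbler [779. 124.   0.]
```

Emit:
send_rows(grip=[1,1,1,1,1,1,1,1], xyz=[[0.02,0.03,0.02],[0.04,0.06,0.04],[0.065,0.09,0.05],[0.09,0.125,0.05],[0.11,0.16,0.05],[0.135,0.195,0.05],[0.16,0.23,0.05],[0.18,0.26,0.05]], yaw=[0,0,0,0,0,0,0,0], grip_force=15)

```text
time_s: 1.02
ee_pos: [314.0, -297.4, 264.2]
ee_rot: [180.0, -0.0, 13.4]
force: [1.0, -0.2, 0.5]
gripper_width: 91.3
gripper_force: 0.0
```

Emit:
send_rows(grip=[1,1,1,1,1,1,1,1], xyz=[[0.022,0.032,0],[0.045,0.065,0],[0.068,0.098,0],[0.09,0.13,0],[0.115,0.165,-0.01],[0.14,0.2,-0.02],[0.16,0.23,-0.04],[0.182,0.261,-0.06]], yaw=[0,0,0,0,0,0,0,0])

```text
time_s: 1.68
ee_pos: [493.5, -40.5, 206.7]
ee_rot: [179.9, -0.1, 13.4]
force: [1.5, -0.4, -0.0]
gripper_width: 91.4
gripper_force: 0.0
```

Run:
```python
from h import *
s=env.state();print(s['time_s'],s['ee_pos'].round(1),s['ee_rot'].round(1),s['qpos'],s['force'].round(1))
f=eyes.grab_frame('wrist');cv2.imwrite('pics/w1.png',f['frame'][:,:,::-1])
t=eyes.grab_frame('top');HUE['yellow']=[(26,33)]
for k in blobs(t,'yellow',60,95,150):
    r=cv2.boundingRect(k.astype(np.float32))
    if not(220<r[0]<480 and 150<r[1]<320): continue
    (u,v),ax,_=cv2.fitEllipse(k.astype(np.float32))
    print(np.round([u,v],1),np.round(ax,1),'z20',onz(t,u,v,20)[:2].round(1),'z85',onz(t,u,v,85)[:2].round(1))
```

```text
1.6833 [493.5 -40.5 206.7] [ 1.799e+02 -1.000e-01  1.340e+01] [-6.01333233e+00  1.13444382e+01  1.00443355e+02 -8.47347189e-03
  6.80759283e+01  7.05509612e+01] [ 1.5 -0.4 -0. ]
[330.1 269.8] [17.3 17.9] z20 [448.9  73.8] z85 [445.4  74. ]
[316.1 233.8] [22.9 23.3] z20 [533.8 105.6] z85 [526.4 104.3]
[336.1 179.2] [29.8 30.3] z20 [663.2  56.7] z85 [650.   57.7]
```

View pics/w1.png

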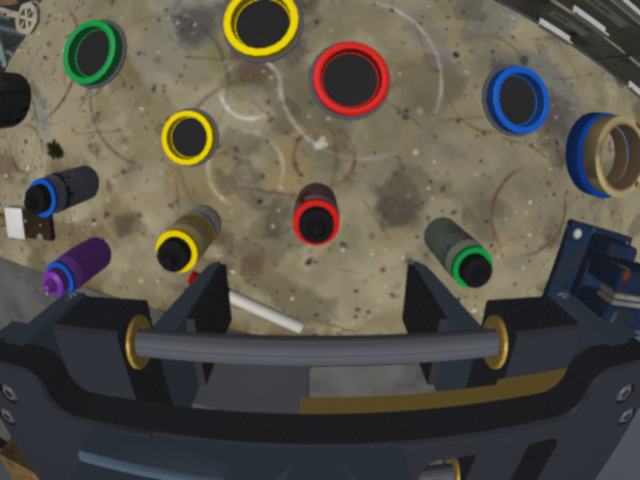

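The wrist view shows the red collar at (317,220), centred between the fingers (~317), so I'll go down.

Emit:
send_rows(grip=[1,1,1,1,1,1,1,1], xyz=[[0,0,-0.03],[0,0,-0.065],[0,0,-0.1],[0,0,-0.125],[0,0,-0.145],[0,0,-0.16],[0,0,-0.17],[0,0,-0.173]], yaw=[0,0,0,0,0,0,0,0])

```text
time_s: 2.45
ee_pos: [491.4, -43.0, 32.6]
ee_rot: [-180.0, 0.1, 13.4]
force: [-0.4, -0.0, 0.5]
gripper_width: 91.3
gripper_force: 0.0
```

Emit:
send_rows(grip=[0.5,0,-0.2,-0.4,-0.6,-0.6,-0.6,-0.6], xyz=[[0,0,0],[0,0,0],[0,0,0],[0,0,0],[0,0,0],[0,0,0],[0,0,0],[0,0,0]], yaw=[0,0,0,0,0,0,0,0], grip_force=15)

```text
time_s: 3.12
ee_pos: [492.3, -42.3, 33.8]
ee_rot: [-180.0, -0.0, 13.4]
force: [-0.5, 1.2, 0.8]
gripper_width: 40.7
gripper_force: 0.6
```

Emit:
send_rows(grip=[-0.7,-0.7,-0.7,-0.7,-0.7,-0.7,-0.7,-0.7], xyz=[[0,0,0],[0,0,0],[0,0,0],[0,0,0.005],[0,0,0.02],[0,0,0.04],[0,0,0.06],[0,0,0.07]], yaw=[0,0,0,0,0,0,0,0], grip_force=15)

```text
time_s: 3.78
ee_pos: [493.4, -42.7, 105.7]
ee_rot: [179.9, -0.2, 13.4]
force: [1.0, 0.2, -1.4]
gripper_width: 39.7
gripper_force: 15.0
```

Run:
```python
from h import *
s=env.state();print(s['time_s'],s['ee_pos'].round(1),s['force'].round(1))
f=eyes.grab_frame('side')
a=cv2.resize(f['frame'][150:400,200:460],None,fx=2,fy=2);cv2.imwrite('pics/s1.png',a[:,:,::-1])
```

```text
3.7833 [493.4 -42.7 105.7] [ 1.   0.2 -1.4]
```

View pics/s1.png

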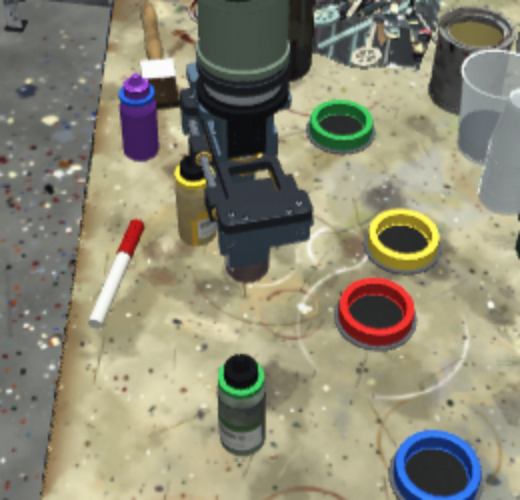

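The bottle is lifted and held, and the red holder is clear (crop pixel (376,312)). I'll carry it over and lower it.

Emit:
send_rows(grip=[-0.7,-0.7,-0.7,-0.7,-0.7,-0.7,-0.7,-0.7], xyz=[[0.03,0,0],[0.06,0,0],[0.095,0,0],[0.12,0,0],[0.128,0,0],[0.128,0,0],[0.128,0,-0.01],[0.128,0,-0.025]], yaw=[0,0,0,0,0,0,0,0])

```text
time_s: 4.5
ee_pos: [619.3, -42.5, 78.6]
ee_rot: [180.0, -0.0, 13.4]
force: [0.3, 0.4, -1.7]
gripper_width: 39.6
gripper_force: 15.0
```

Run:
```python
from h import *
s=env.state();print(s['ee_pos'].round(1))
for n in('side','wrist'):
  f=eyes.grab_frame(n);cv2.imwrite(f'pics/{n}2.png',f['frame'][:,:,::-1])
a=cv2.imread('pics/side2.png')[180:380,280:480];b=cv2.imread('pics/wrist2.png')[100:400,150:500]
cv2.imwrite('pics/c2.png',np.hstack([cv2.resize(a,(400,400)),cv2.resize(b,(400,343)).copy() if 0 else cv2.resize(b,(400,400))]))
```

```text
[619.3 -42.5  78.6]
```

View pics/c2.png

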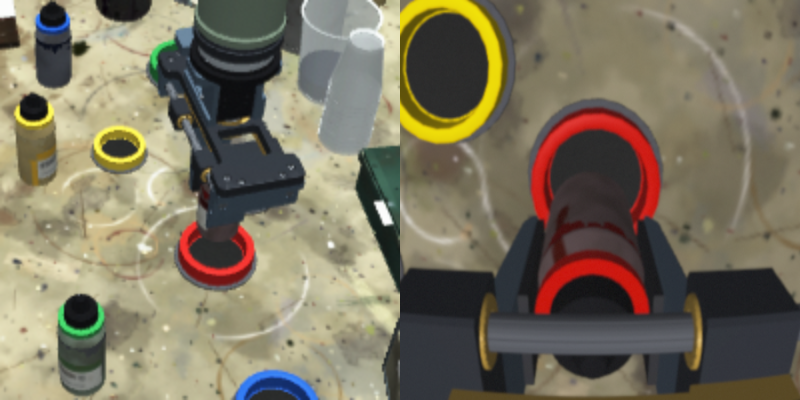

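Emit:
send_rows(grip=[-0.7,-0.7,-0.7,-0.7,-0.7,-0.7,-0.7,-0.7], xyz=[[0.002,0,-0.007],[0.002,0,-0.014],[0.002,0,-0.021],[0.002,0,-0.028],[0.002,0,-0.033],[0.002,0,-0.036],[0.002,0,-0.038],[0.002,0,-0.039]], yaw=[0,0,0,0,0,0,0,0])

```text
time_s: 5.27
ee_pos: [622.3, -42.5, 39.3]
ee_rot: [180.0, 0.0, 13.4]
force: [0.3, 0.0, -1.0]
gripper_width: 39.3
gripper_force: 15.0
```

Emit:
send_rows(grip=[-0.7,-0.7,-0.7,-0.7], xyz=[[0,0,0],[0,0,0],[0,0,-0.001],[0,0,-0.001]], yaw=[0,0,0,0])

```text
time_s: 5.6
ee_pos: [622.4, -42.5, 38.7]
ee_rot: [180.0, -0.0, 13.4]
force: [-0.4, -0.1, -1.4]
gripper_width: 39.7
gripper_force: 15.0
```

Emit:
send_rows(grip=[-0.7,-0.7,-0.7,-0.7], xyz=[[0,0,-0.001],[0,0,-0.001],[0,0,-0.001],[0,0,-0.001]], yaw=[0,0,0,0])

```text
time_s: 5.93
ee_pos: [622.5, -42.5, 37.8]
ee_rot: [180.0, -0.0, 13.4]
force: [0.4, 1.2, -0.1]
gripper_width: 40.0
gripper_force: 15.0
```

Emit:
send_rows(grip=[-0.3,-0.15,0,0.1,0.3,0.5,0.6,0.6], xyz=[[0,0,0],[0,0,0],[0,0,0],[0,0,0],[0,0,0],[0,0,0],[0,0,0.01],[0,0,0.03]], yaw=[0,0,0,0,0,0,0,0])

```text
time_s: 6.6
ee_pos: [620.4, -42.3, 66.0]
ee_rot: [-179.9, 0.3, 13.4]
force: [1.4, 0.5, 0.6]
gripper_width: 72.4
gripper_force: 0.0
```

Emit:
send_rows(grip=[1,1,1,1,1,1,1,1], xyz=[[0,0,0.03],[0,0,0.06],[0,0,0.09],[0,0,0.12],[0,0.01,0.14],[-0.02,0.04,0.15],[-0.04,0.07,0.15],[-0.06,0.1,0.15]], yaw=[0,0,0,0,7,14,21,28])

```text
time_s: 7.27
ee_pos: [562.1, 58.3, 219.4]
ee_rot: [179.9, -0.1, 41.7]
force: [1.6, 0.7, 0.5]
gripper_width: 91.4
gripper_force: 0.0
```

Run:
```python
from h import *
s=env.state();print(s['ee_pos'].round(1))
f=eyes.grab_frame('side')
a=cv2.resize(f['frame'][150:400,200:460],None,fx=2,fy=2);cv2.imwrite('pics/s3.png',a[:,:,::-1])
```

```text
[562.1  58.3 219.4]
```

View pics/s3.png

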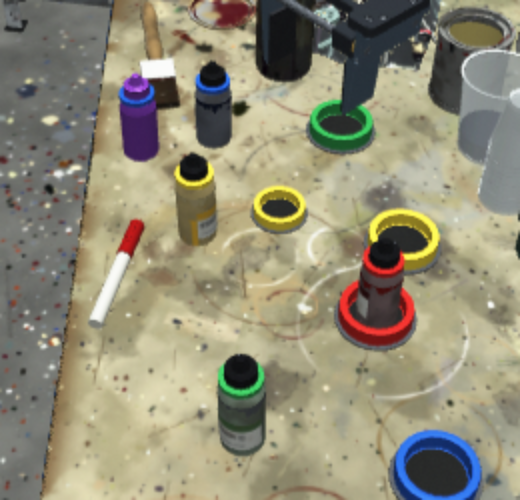

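Red stands upright in its holder. Next is blue at (461,230), with yaw going to 180.

Emit:
send_rows(grip=[1,1,1,1,1,1,1,1], xyz=[[-0.012,0.02,0],[-0.024,0.04,0],[-0.036,0.06,0],[-0.048,0.08,0],[-0.06,0.1,0],[-0.072,0.12,0],[-0.085,0.145,0],[-0.1,0.172,0]], yaw=[7,14,21,28,35,42,49,56])

```text
time_s: 7.98
ee_pos: [462.0, 230.1, 218.4]
ee_rot: [179.9, -0.0, 97.7]
force: [0.5, 0.2, 0.6]
gripper_width: 91.2
gripper_force: 0.0
```

Emit:
send_rows(grip=[1,1,1,1,1,1,1,1], xyz=[[0,0,0],[0,0,0],[0,0,0],[0,0,0],[0,0,0],[0,0,0],[0,0,0],[0,0,0]], yaw=[7,14,21,28,35,42,49,56])

```text
time_s: 8.65
ee_pos: [462.4, 229.4, 218.3]
ee_rot: [180.0, 0.0, 153.7]
force: [-0.2, -0.7, -0.6]
gripper_width: 91.3
gripper_force: 0.0
```

Emit:
send_rows(grip=[1,1,1,1,1], xyz=[[0,0,-0.01],[0,0,-0.02],[0,0,-0.03],[0,0,-0.04],[0,0,-0.05]], yaw=[7,14,21,26,26])

```text
time_s: 9.07
ee_pos: [462.5, 229.5, 167.8]
ee_rot: [180.0, 0.1, 179.4]
force: [1.0, -0.4, -0.7]
gripper_width: 91.1
gripper_force: 0.0
```

Run:
```python
from h import *
s=env.state();print(s['ee_pos'].round(1),s['ee_rot'].round(1),s['qpos'].round(1))
f=eyes.grab_frame('wrist');cv2.imwrite('pics/w3.png',f['frame'][:,:,::-1])
f=eyes.grab_frame('side')
for k in blobs(f,'blue',40):
    (u,v),ax,_=cv2.fitEllipse(k.astype(np.float32));print(u,v,onz(f,u,v,81)[:2])
```

```text
[462.5 229.5 167.8] [1.800e+02 1.000e-01 1.794e+02] [ 25.1  15.1 101.4  -0.   63.5 -64.3]
291.0462951660156 458.2271423339844 [ 448.56458167 -384.32451637]
397.495849609375 457.6787109375 [ 600.01875654 -383.98950842]
418.1952819824219 385.7003173828125 [ 645.1903281  -267.57092874]
268.09429931640625 196.4293670654297 [376.00191246 209.09768733]
305.8230895996094 190.5838623046875 [459.15194325 230.52398402]
```

View pics/w3.png

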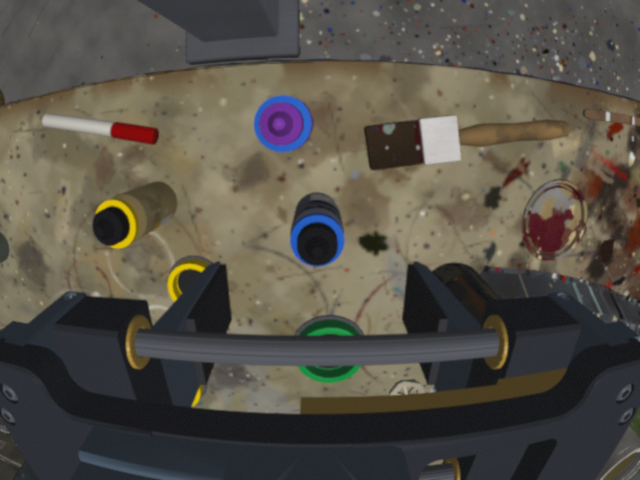

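The blue bottle (black cap, pixel (318,242)) is centred between the fingers, and the purple one is clear at (283,124). I'll descend and grip.

Emit:
send_rows(grip=[1,1,1,1,1,1,1,1], xyz=[[-0.002,0.001,-0.03],[-0.002,0.001,-0.06],[-0.002,0.001,-0.085],[-0.002,0.001,-0.105],[-0.002,0.001,-0.12],[-0.002,0.001,-0.128],[-0.002,0.001,-0.132],[-0.002,0.001,-0.133]], yaw=[0,0,0,0,0,0,0,0])

```text
time_s: 9.83
ee_pos: [460.7, 230.7, 34.7]
ee_rot: [180.0, 0.0, 179.3]
force: [0.3, -0.4, -0.2]
gripper_width: 91.1
gripper_force: 0.0
```

Emit:
send_rows(grip=[0.5,0,-0.2,-0.4,-0.6,-0.7,-0.7,-0.7], xyz=[[0,0,0],[0,0,0],[0,0,0],[0,0,0],[0,0,0],[0,0,0],[0,0,0],[0,0,0]], yaw=[0,0,0,0,0,0,0,0])

```text
time_s: 10.5
ee_pos: [460.3, 230.5, 34.7]
ee_rot: [-180.0, 0.0, 179.4]
force: [0.1, -2.5, 0.7]
gripper_width: 40.8
gripper_force: 0.6
```

Emit:
send_rows(grip=[-0.7,-0.7,-0.7,-0.7], xyz=[[0,0,0],[0,0,0],[0,0,0],[0,0,0]], yaw=[0,0,0,0])

```text
time_s: 10.83
ee_pos: [460.3, 230.5, 34.6]
ee_rot: [180.0, -0.0, 179.4]
force: [-0.3, -0.6, 0.5]
gripper_width: 40.0
gripper_force: 15.0
```

Emit:
send_rows(grip=[-0.7,-0.7,-0.7,-0.7,-0.7,-0.7,-0.7,-0.7], xyz=[[0,0,0.01],[0,0,0.03],[0,0,0.06],[0,0,0.09],[0,0,0.12],[0,0,0.145],[0,0,0.16],[0,0,0.165]], yaw=[0,0,0,0,0,0,0,0])

```text
time_s: 11.5
ee_pos: [461.6, 231.2, 203.1]
ee_rot: [179.8, 0.3, 179.4]
force: [0.8, 1.1, -1.4]
gripper_width: 40.1
gripper_force: 15.0
```

Emit:
send_rows(grip=[-0.7,-0.7,-0.7,-0.7,-0.7,-0.7,-0.7,-0.7], xyz=[[0.008,-0.018,0],[0.02,-0.045,0],[0.034,-0.076,0],[0.048,-0.108,0],[0.062,-0.139,0],[0.076,-0.17,0],[0.09,-0.202,0],[0.104,-0.234,0]], yaw=[0,0,0,0,0,0,0,0])

```text
time_s: 12.17
ee_pos: [564.0, -5.0, 198.7]
ee_rot: [180.0, -0.1, 179.4]
force: [-0.2, 0.5, 0.1]
gripper_width: 39.9
gripper_force: 15.0
```

Emit:
send_rows(grip=[-0.7,-0.7,-0.7,-0.7,-0.7,-0.7,-0.7,-0.7], xyz=[[0.014,-0.032,0],[0.028,-0.063,0],[0.042,-0.095,0],[0.056,-0.126,0],[0.07,-0.158,0],[0.084,-0.19,0],[0.093,-0.21,-0.01],[0.096,-0.215,-0.03]], yaw=[0,0,0,0,0,0,0,0])

```text
time_s: 12.83
ee_pos: [662.3, -223.0, 170.2]
ee_rot: [-179.8, 0.3, 179.2]
force: [0.3, 0.3, -1.4]
gripper_width: 40.2
gripper_force: 15.0
```

Run:
```python
from h import *
s=env.state();print(s['ee_pos'].round(1),s['ee_rot'].round(1),s['qpos'].round(1),s['gripper_width'])
a=eyes.grab_frame('side')['frame'][200:440,250:550];b=eyes.grab_frame('wrist')['frame'][100:400,150:500]
cv2.imwrite('pics/c4.png',np.hstack([cv2.resize(a,(450,360)),cv2.resize(b,(350,360))])[:,:,::-1])
```

```text
[ 662.3 -223.   170.2] [-179.8    0.3  179.2] [-1.950e+01  3.090e+01  7.550e+01 -1.000e-01  7.330e+01 -1.087e+02] 40.15123636940459
```

View pics/c4.png

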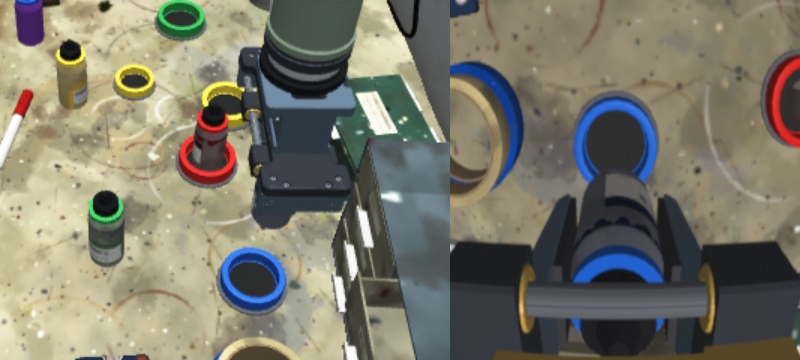

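The holder lies below and the bottle is still gripped, clear of the cabinet. I'll lower it.

Emit:
send_rows(grip=[-0.7,-0.7,-0.7,-0.7,-0.7,-0.7,-0.7,-0.7], xyz=[[-0.001,0.002,-0.01],[-0.001,0.002,-0.03],[-0.001,0.002,-0.05],[-0.001,0.002,-0.07],[-0.001,0.002,-0.085],[-0.001,0.002,-0.092],[-0.001,0.002,-0.095],[-0.001,0.002,-0.095]], yaw=[0,0,0,0,0,0,0,0])

```text
time_s: 13.6
ee_pos: [659.2, -215.6, 74.7]
ee_rot: [180.0, -0.0, 179.4]
force: [0.3, -0.1, -1.0]
gripper_width: 39.6
gripper_force: 15.0
```

Emit:
send_rows(grip=[-0.7,-0.7,-0.7,-0.7,-0.7,-0.7,-0.7,-0.7], xyz=[[0.001,-0.004,0],[0.001,-0.004,-0.005],[0.001,-0.004,-0.013],[0.001,-0.004,-0.021],[0.001,-0.004,-0.028],[0.001,-0.004,-0.032],[0.001,-0.004,-0.034],[0.001,-0.004,-0.035]], yaw=[0,0,0,0,0,0,0,0])

```text
time_s: 14.27
ee_pos: [660.1, -220.4, 38.8]
ee_rot: [180.0, -0.1, 179.4]
force: [0.3, 0.3, -0.9]
gripper_width: 40.1
gripper_force: 15.0
```

Emit:
send_rows(grip=[-0.7,-0.7,-0.7,-0.7], xyz=[[0,0,0],[0,0,-0.001],[0,0,-0.001],[0,0,-0.001]], yaw=[0,0,0,0])

```text
time_s: 14.6
ee_pos: [660.5, -220.5, 38.9]
ee_rot: [-180.0, 0.0, 179.4]
force: [0.5, -0.9, -1.6]
gripper_width: 39.7
gripper_force: 15.0
```

Emit:
send_rows(grip=[-0.3,-0.15,0,0.1,0.3,0.5,0.6,0.6], xyz=[[0,0,0],[0,0,0],[0,0,0],[0,0,0],[0,0,0],[0,0,0],[0,0,0.01],[0,0,0.03]], yaw=[0,0,0,0,0,0,0,0])

```text
time_s: 15.27
ee_pos: [658.6, -219.9, 66.7]
ee_rot: [179.9, -0.3, 179.4]
force: [-0.0, 0.6, 0.6]
gripper_width: 72.5
gripper_force: 0.0
```

Emit:
send_rows(grip=[1,1,1,1,1,1,1,1], xyz=[[0,0,0.03],[0,0,0.06],[0,0,0.09],[0,0,0.12],[0,0.01,0.14],[-0.02,0.03,0.15],[-0.04,0.06,0.15],[-0.06,0.09,0.15]], yaw=[0,0,0,0,-7,-14,-21,-28])

```text
time_s: 15.93
ee_pos: [600.0, -130.2, 220.4]
ee_rot: [179.9, 0.2, 151.0]
force: [-0.3, 1.2, 0.3]
gripper_width: 91.6
gripper_force: 0.0
```

Emit:
send_rows(grip=[1,1,1,1,1,1,1,1], xyz=[[-0.02,0.026,0],[-0.04,0.052,0],[-0.06,0.078,0],[-0.08,0.104,0],[-0.1,0.13,0],[-0.12,0.156,0],[-0.14,0.182,0],[-0.156,0.205,0]], yaw=[-7,-14,-21,-28,-35,-42,-49,-56])

```text
time_s: 16.6
ee_pos: [442.7, 75.8, 219.6]
ee_rot: [179.9, -0.0, 95.1]
force: [0.0, -0.3, 0.1]
gripper_width: 91.2
gripper_force: 0.0
```

Run:
```python
from h import *
s=env.state();print(s['ee_pos'].round(1),s['ee_rot'].round(1),s['qpos'].round(1),s['gripper_width'])
a=eyes.grab_frame('side')['frame'][200:440,250:550];b=eyes.grab_frame('wrist')['frame'][100:400,150:500]
cv2.imwrite('pics/c5.png',np.hstack([cv2.resize(a,(450,360)),cv2.resize(b,(350,360))])[:,:,::-1])
```

```text
[442.7  75.8 219.6] [179.9  -0.   95.1] [  8.2   6.6 104.4   0.   68.9   3.2] 91.18931360393607
```

View pics/c5.png

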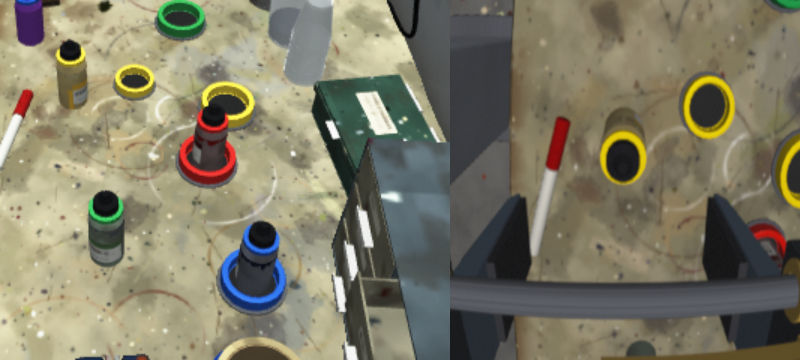

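Blue stands upright in its holder. The yellow bottle is between the open fingers, and the marker lies low, below the finger depth.

Emit:
send_rows(grip=[0.7,0.7,0.7,0.7,0.7,0.7,0.7,0.7], xyz=[[0.002,-0.002,-0.03],[0.002,-0.002,-0.06],[0.002,-0.002,-0.09],[0.002,-0.002,-0.12],[0.002,-0.002,-0.15],[0.002,-0.002,-0.17],[0.002,-0.002,-0.178],[0.002,-0.002,-0.181]], yaw=[-5,-5,-5,-5,-5,-5,-5,-5])

```text
time_s: 17.37
ee_pos: [446.3, 72.0, 36.8]
ee_rot: [-179.9, 0.0, 90.4]
force: [0.9, -0.1, 0.2]
gripper_width: 77.5
gripper_force: 0.0
```

Emit:
send_rows(grip=[0.5,0,-0.2,-0.4,-0.6,-0.7,-0.7,-0.7], xyz=[[0,0,0],[0,0,0],[0,0,0],[0,0,0],[0,0,0],[0,0,0],[0,0,0],[0,0,0]], yaw=[0,0,0,0,0,0,0,0])

```text
time_s: 18.03
ee_pos: [446.7, 72.6, 38.2]
ee_rot: [179.9, -0.0, 90.4]
force: [-0.4, 0.1, 5.6]
gripper_width: 40.1
gripper_force: 15.0
```

Emit:
send_rows(grip=[-0.7,-0.7,-0.7], xyz=[[0,0,0],[0,0,0],[0,0,0]], yaw=[0,0,0])

```text
time_s: 18.28
ee_pos: [446.7, 72.6, 38.2]
ee_rot: [179.9, -0.0, 90.4]
force: [-1.1, -0.9, 6.1]
gripper_width: 40.5
gripper_force: 15.0
```

Emit:
send_rows(grip=[-0.7,-0.7,-0.7,-0.7,-0.7,-0.7,-0.7,-0.7], xyz=[[0,0,0.005],[0,0,0.02],[0,0,0.05],[0,0,0.08],[0.02,-0.001,0.1],[0.045,-0.003,0.1],[0.075,-0.006,0.1],[0.105,-0.008,0.1]], yaw=[0,0,0,0,0,0,0,0])

```text
time_s: 18.95
ee_pos: [552.1, 64.3, 138.3]
ee_rot: [180.0, 0.0, 90.4]
force: [0.0, 0.1, -0.8]
gripper_width: 40.0
gripper_force: 14.9
```

Emit:
send_rows(grip=[-0.7,-0.7,-0.7,-0.7,-0.7,-0.7,-0.7,-0.7], xyz=[[0.03,-0.002,0],[0.06,-0.004,0],[0.085,-0.006,0],[0.103,-0.008,0],[0.11,-0.009,-0.01],[0.11,-0.009,-0.03],[0.11,-0.009,-0.05],[0.11,-0.009,-0.05]], yaw=[0,0,0,0,0,0,0,0])

```text
time_s: 19.62
ee_pos: [657.0, 55.3, 82.2]
ee_rot: [-179.4, 0.0, 90.4]
force: [-2.0, 0.2, -1.2]
gripper_width: 40.0
gripper_force: 14.9
```

Run:
```python
from h import *
s=env.state();print(s['ee_pos'].round(1),s['ee_rot'].round(1),s['force'].round(1),s['gripper_width'])
a=eyes.grab_frame('side')['frame'][150:390,250:550];b=eyes.grab_frame('wrist')['frame'][100:400,150:500]
cv2.imwrite('pics/c6.png',np.hstack([cv2.resize(a,(450,360)),cv2.resize(b,(350,360))])[:,:,::-1])
```

```text
[657.   55.3  82.2] [-179.4    0.    90.4] [-2.   0.2 -1.2] 39.95425410955791
```

View pics/c6.png

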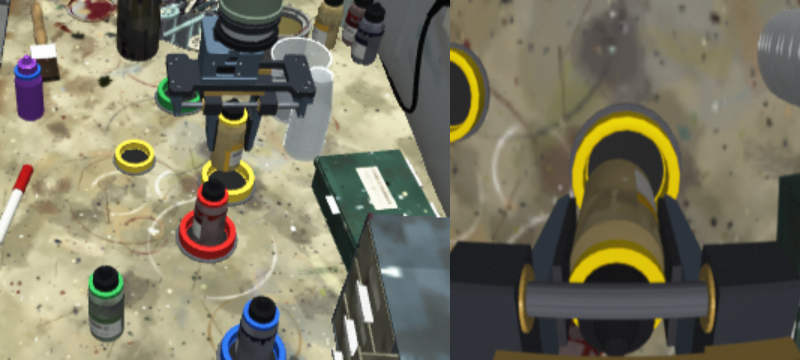

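Emit:
send_rows(grip=[-0.7,-0.7,-0.7,-0.7,-0.7,-0.7,-0.7,-0.7], xyz=[[0.003,0,0],[0.005,0,0],[0.005,0,-0.01],[0.005,0,-0.02],[0.005,0,-0.028],[0.005,0,-0.034],[0.005,0,-0.037],[0.005,0,-0.037]], yaw=[0,0,0,0,0,0,0,0])

```text
time_s: 20.38
ee_pos: [665.5, 55.5, 49.2]
ee_rot: [-179.9, 0.0, 90.4]
force: [0.1, 0.6, -0.9]
gripper_width: 40.6
gripper_force: 14.9
```

Emit:
send_rows(grip=[-0.7,-0.7,-0.7], xyz=[[0,0,0],[0,0,0],[0,0,0]], yaw=[0,0,0])

```text
time_s: 20.63
ee_pos: [666.7, 55.6, 51.1]
ee_rot: [179.9, -0.0, 90.4]
force: [0.5, 0.0, -0.6]
gripper_width: 39.8
gripper_force: 14.9
```

Emit:
send_rows(grip=[-0.7,-0.7,-0.7,-0.7,-0.7,-0.7], xyz=[[-0.002,0,0],[-0.004,0,-0.003],[-0.004,0,-0.006],[-0.004,0,-0.008],[-0.004,0,-0.0085],[-0.004,0,-0.0085]], yaw=[0,0,0,0,0,0])

```text
time_s: 21.13
ee_pos: [662.1, 55.6, 42.2]
ee_rot: [-180.0, -0.0, 90.4]
force: [-1.9, -0.8, 1.7]
gripper_width: 39.9
gripper_force: 15.0
```

Emit:
send_rows(grip=[-0.7,-0.7,-0.7], xyz=[[0,0,0],[0,0,0],[0,0,0]], yaw=[0,0,0])

```text
time_s: 21.38
ee_pos: [662.1, 55.6, 42.2]
ee_rot: [-180.0, 0.0, 90.4]
force: [-1.9, -0.2, 2.3]
gripper_width: 39.8
gripper_force: 15.0
```

Emit:
send_rows(grip=[-0.3,-0.15,0,0.1,0.3,0.5,0.6,0.6], xyz=[[0,0,0],[0,0,0],[0,0,0],[0,0,0],[0,0,0],[0,0,0],[0,0,0.01],[0,0,0.03]], yaw=[0,0,0,0,0,0,0,0])

```text
time_s: 22.05
ee_pos: [660.6, 55.4, 70.2]
ee_rot: [-179.7, 0.0, 90.4]
force: [0.6, 0.6, 0.1]
gripper_width: 72.4
gripper_force: 0.0
```

Emit:
send_rows(grip=[1,1,1,1,1,1,1,1], xyz=[[0,0,0.03],[0,0,0.06],[0,0,0.09],[0,0,0.12],[-0.01,-0.01,0.14],[-0.025,-0.03,0.15],[-0.045,-0.06,0.15],[-0.065,-0.09,0.15]], yaw=[0,0,0,0,0,0,0,0])

```text
time_s: 22.72
ee_pos: [597.3, -34.9, 224.0]
ee_rot: [179.8, 0.0, 90.5]
force: [-0.5, -0.7, 0.6]
gripper_width: 91.5
gripper_force: 0.0
```

Emit:
send_rows(grip=[1,1,1,1,1,1,1,1], xyz=[[-0.02,-0.028,0],[-0.04,-0.056,0],[-0.06,-0.084,0],[-0.08,-0.112,-0.01],[-0.095,-0.135,-0.02],[-0.103,-0.147,-0.03],[-0.103,-0.147,-0.04],[-0.103,-0.147,-0.04]], yaw=[0,0,0,0,0,0,0,0])

```text
time_s: 23.38
ee_pos: [493.2, -181.5, 181.0]
ee_rot: [-179.9, -0.1, 90.3]
force: [-0.6, 0.0, -0.8]
gripper_width: 91.4
gripper_force: 0.0
```

Run:
```python
from h import *
s=env.state();print(s['ee_pos'].round(1),s['ee_rot'].round(1),s['qpos'].round(1),s['gripper_width'])
a=eyes.grab_frame('side')['frame'][150:390,250:550];b=eyes.grab_frame('wrist')['frame'][100:400,150:500]
cv2.imwrite('pics/c7.png',np.hstack([cv2.resize(a,(450,360)),cv2.resize(b,(350,360))])[:,:,::-1])
```

```text
[ 493.2 -181.5  181. ] [-1.799e+02 -1.000e-01  9.030e+01] [-21.5  15.3  99.    0.   65.9 -21.8] 91.35351798474422
```

View pics/c7.png

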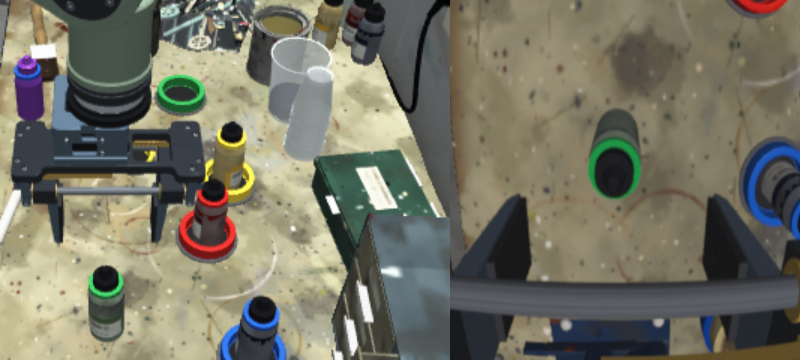

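Yellow is in place, and the green bottle is centred between the fingers, so I'll descend.

Emit:
send_rows(grip=[0.8,0.8,0.8,0.8,0.8,0.8,0.8,0.8], xyz=[[-0.001,0,-0.03],[-0.001,0,-0.06],[-0.001,0,-0.09],[-0.001,0,-0.11],[-0.001,0,-0.125],[-0.001,0,-0.133],[-0.001,0,-0.137],[-0.001,0,-0.137]], yaw=[0,0,0,0,0,0,0,0])

```text
time_s: 24.15
ee_pos: [494.0, -181.0, 45.1]
ee_rot: [180.0, -0.0, 90.5]
force: [-0.3, -0.7, 0.7]
gripper_width: 82.1
gripper_force: 0.0
```

Emit:
send_rows(grip=[0.5,0,-0.2,-0.4,-0.6,-0.7,-0.7,-0.7], xyz=[[0,0,0],[0,0,0],[0,0,0],[0,0,0],[0,0,0],[0,0,0],[0,0,0],[0,0,0]], yaw=[0,0,0,0,0,0,0,0])

```text
time_s: 24.82
ee_pos: [493.4, -181.5, 45.3]
ee_rot: [180.0, 0.0, 90.4]
force: [0.5, 0.5, 2.1]
gripper_width: 40.3
gripper_force: 15.0
```

Emit:
send_rows(grip=[-0.7,-0.7,-0.7], xyz=[[0,0,0],[0,0,0],[0,0,0]], yaw=[0,0,0])

```text
time_s: 25.07
ee_pos: [493.4, -181.5, 45.3]
ee_rot: [180.0, 0.0, 90.4]
force: [-0.5, 0.5, 3.2]
gripper_width: 40.0
gripper_force: 15.0
```

Emit:
send_rows(grip=[-0.7,-0.7,-0.7,-0.7,-0.7,-0.7,-0.7,-0.7], xyz=[[0,0,0.01],[0,0,0.03],[0,0,0.06],[0,0,0.09],[0,0,0.12],[0,0,0.145],[0,0,0.16],[0,0,0.165]], yaw=[0,0,0,0,0,0,0,0])

```text
time_s: 25.73
ee_pos: [494.5, -181.9, 213.5]
ee_rot: [179.7, 0.1, 90.4]
force: [0.7, 0.6, -1.1]
gripper_width: 40.3
gripper_force: 15.0
```

Emit:
send_rows(grip=[-0.7,-0.7,-0.7,-0.7,-0.7,-0.7,-0.7,-0.7], xyz=[[0.005,0.018,0],[0.012,0.045,0],[0.021,0.077,0],[0.03,0.11,0],[0.039,0.142,0],[0.048,0.174,0],[0.056,0.205,0],[0.065,0.237,0]], yaw=[0,0,0,0,0,0,0,0])

```text
time_s: 26.4
ee_pos: [557.6, 57.0, 209.1]
ee_rot: [-179.9, 0.0, 90.4]
force: [1.1, -0.6, -0.0]
gripper_width: 40.4
gripper_force: 15.0
```

Emit:
send_rows(grip=[-0.7,-0.7,-0.7,-0.7,-0.7,-0.7,-0.7,-0.7], xyz=[[0.009,0.032,0],[0.018,0.065,0],[0.027,0.097,0],[0.036,0.13,0],[0.044,0.158,0],[0.05,0.178,0],[0.052,0.186,0],[0.052,0.186,0]], yaw=[0,0,0,0,0,0,0,0])

```text
time_s: 27.07
ee_pos: [609.9, 242.9, 208.5]
ee_rot: [-179.9, 0.0, 90.5]
force: [-0.3, -0.1, -1.5]
gripper_width: 40.0
gripper_force: 15.0
```

Emit:
send_rows(grip=[-0.7,-0.7,-0.7,-0.7,-0.7,-0.7,-0.7,-0.7], xyz=[[0,0,-0.01],[0,0,-0.03],[0,0,-0.05],[0,0,-0.07],[0,0,-0.09],[0,0,-0.105],[0,0,-0.11],[0,0,-0.11]], yaw=[0,0,0,0,0,0,0,0])

```text
time_s: 27.73
ee_pos: [608.9, 239.4, 98.2]
ee_rot: [-179.8, 0.1, 90.3]
force: [1.2, 0.6, -1.3]
gripper_width: 39.8
gripper_force: 15.0
```

Run:
```python
from h import *
s=env.state();print(s['ee_pos'].round(1),s['ee_rot'].round(1),s['force'].round(1),s['gripper_width'])
a=eyes.grab_frame('side')['frame'][80:320,250:550];b=eyes.grab_frame('wrist')['frame'][100:400,150:500]
cv2.imwrite('pics/c8.png',np.hstack([cv2.resize(a,(450,360)),cv2.resize(b,(350,360))])[:,:,::-1])
```

```text
[608.9 239.4  98.2] [-1.798e+02  1.000e-01  9.030e+01] [ 1.2  0.6 -1.3] 39.84004907687494
```

View pics/c8.png

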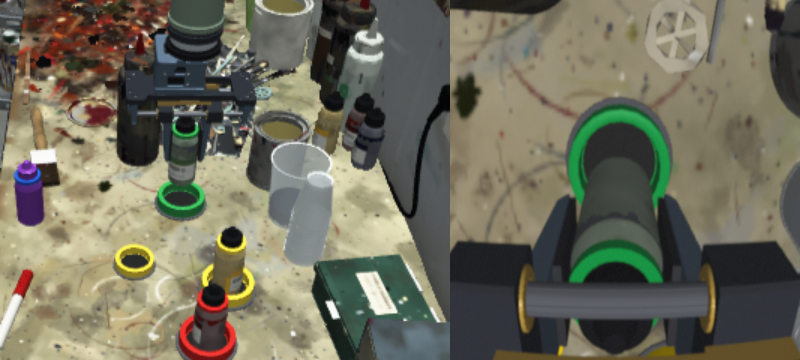

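Emit:
send_rows(grip=[-0.7,-0.7,-0.7,-0.7,-0.7,-0.7,-0.7,-0.7], xyz=[[0.001,0.002,0],[0.001,0.002,-0.01],[0.001,0.002,-0.02],[0.001,0.002,-0.03],[0.001,0.002,-0.038],[0.001,0.002,-0.043],[0.001,0.002,-0.044],[0.001,0.002,-0.044]], yaw=[0,0,0,0,0,0,0,0])

```text
time_s: 28.5
ee_pos: [611.1, 243.5, 55.4]
ee_rot: [-179.9, 0.0, 90.4]
force: [0.1, -0.2, -1.0]
gripper_width: 40.4
gripper_force: 15.0
```

Emit:
send_rows(grip=[-0.7,-0.7,-0.7], xyz=[[0,0,0],[0,0,0],[0,0,0]], yaw=[0,0,0])

```text
time_s: 28.75
ee_pos: [611.7, 243.7, 56.7]
ee_rot: [179.9, -0.0, 90.4]
force: [-0.6, 0.4, -1.1]
gripper_width: 40.4
gripper_force: 15.0
```

Emit:
send_rows(grip=[-0.7,-0.7,-0.7,-0.7,-0.7,-0.7], xyz=[[-0.001,-0.001,-0.002],[-0.001,-0.001,-0.004],[-0.001,-0.001,-0.006],[-0.001,-0.001,-0.007],[-0.001,-0.001,-0.007],[-0.001,-0.001,-0.007]], yaw=[0,0,0,0,0,0])

```text
time_s: 29.25
ee_pos: [610.2, 242.5, 49.3]
ee_rot: [-180.0, 0.0, 90.4]
force: [-2.3, -1.2, 2.2]
gripper_width: 40.3
gripper_force: 15.0
```

Emit:
send_rows(grip=[-0.7,-0.7,-0.7], xyz=[[0,0,-0.0005],[0,0,-0.0005],[0,0,-0.0005]], yaw=[0,0,0])

```text
time_s: 29.5
ee_pos: [610.2, 242.6, 49.3]
ee_rot: [180.0, -0.0, 90.4]
force: [-1.9, -0.1, 5.3]
gripper_width: 39.8
gripper_force: 15.0
```

Seated. I'll release, retreat clear and take a final look.

Emit:
send_rows(grip=[-0.3,-0.15,0,0.1,0.3,0.5,0.6,0.6], xyz=[[0,0,0],[0,0,0],[0,0,0],[0,0,0],[0,0,0],[0,0,0],[0,0,0.01],[0,0,0.03]], yaw=[0,0,0,0,0,0,0,0])

```text
time_s: 30.17
ee_pos: [608.6, 241.9, 76.6]
ee_rot: [-179.7, 0.1, 90.4]
force: [-0.1, 0.4, -0.6]
gripper_width: 72.1
gripper_force: 0.0
```

Emit:
send_rows(grip=[1,1,1,1,1,1,1,1], xyz=[[0,0,0.03],[0,0,0.06],[0,0,0.09],[0,0,0.12],[-0.01,-0.01,0.15],[-0.03,-0.02,0.17],[-0.06,-0.03,0.18],[-0.09,-0.04,0.18]], yaw=[0,0,0,0,0,0,0,0])

```text
time_s: 30.83
ee_pos: [521.0, 202.6, 262.2]
ee_rot: [179.6, -0.1, 90.4]
force: [-0.3, 0.4, 1.3]
gripper_width: 91.2
gripper_force: 0.0
```

Emit:
send_rows(grip=[1,1,1,1,1,1,1,1], xyz=[[-0.02,-0.02,0],[-0.04,-0.04,0],[-0.06,-0.06,0],[-0.08,-0.08,0],[-0.1,-0.1,0],[-0.12,-0.12,0],[-0.13,-0.13,0],[-0.13,-0.13,0]], yaw=[0,0,0,0,0,0,0,0])

```text
time_s: 31.5
ee_pos: [388.7, 71.2, 259.4]
ee_rot: [179.9, 0.0, 90.3]
force: [-0.0, -0.0, -0.6]
gripper_width: 91.3
gripper_force: 0.0
```

Run:
```python
from h import *
f=eyes.grab_frame('side');t=eyes.grab_frame('top')
HUE['yellow']=[(22,33)];HUE['green']=[(50,85)]
a=f['frame'][80:440,220:520];b=t['frame'][130:330,230:480]
cv2.imwrite('pics/c9.png',np.hstack([cv2.resize(a,(400,480)),cv2.resize(b,(400,320)) if 0 else cv2.copyMakeBorder(cv2.resize(b,(400,320)),0,160,0,0,cv2.BORDER_CONSTANT)])[:,:,::-1])
```

```text
(no output)
```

View pics/c9.png

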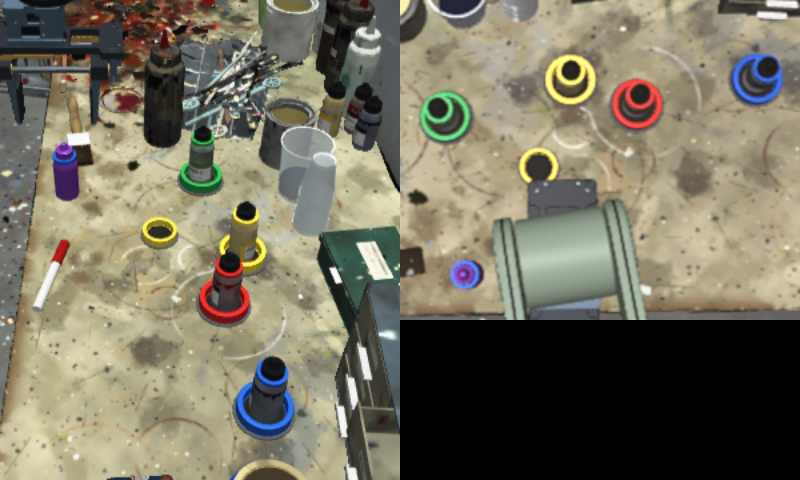

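All four bottles stand upright in their matching holders. The squeeze bottle, marker and purple bottle are untouched.

```bash
python3 -c "
from workcell import env
print(env.job_done())"
```

```text
the job is handed in; nothing more can be done
None
```

The red, blue, yellow and green bottles each stand upright in their matching holders, with yellow in the larger one; the squeeze bottle, marker and purple look-alike were left alone, and I handed the job in at about 32 s.

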